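# Park the drawing board's straightedge at its end stop

### The arm

A 6-joint arm with a two-finger parallel gripper is mounted at the origin on the work surface. World frame = base frame: x ahead of the robot, y to its left, z up, the work surface at z = 0. Lengths are in m, angles in rad, forces in N, time in s.
With the tool pointing down it reaches from about 0.3 to 0.875 m from the base axis. Payload 6.4 kg.
Tool frame: the origin (TCP) lies between the finger pads; the fingertips stand 19 mm ahead of it and the grasp point (between the pads) is the TCP (ctrl.tips_ahead is the z of the fingertips in the tool frame, in m); z points along the fingers, y is the line along which they close (so a half turn about z gives the same grasp; the last joint's range is limited). The gripper opens to 85 mm and grips with 20 to 120 N. Pads are 22 mm wide; open, the fingers measure 114 mm over their backs; the gripper's body (76 mm by 85 mm) begins 54 mm behind the grasp point. The pads swing forward as they close: fully open they stand 13 mm farther back than shut.
Start: joints at [-1.353, 0.181, 1.607, -0, 1.354, -0.206], TCP at [0.236, -0.524, 0.25] pointing down, gripper open.
Joint ranges: [-2.99, 2.99], [-0.89, 2.07], [0.3, 2.58], [-1.14, 4.28], [0, 2.63], [-3.12, 3.12]. Speed limits (rad/s): [2.57, 2.57, 3.01, 3.14, 3.14, 3.14].

### API

Orientations are given as a unit quaternion [w, x, y, z].
In Python, from bench import readout, vision, ctrl gives the robot as it stands.
- The arm moves only by the tool play_rows, never from a script. Its arguments are lists of equal length, an entry for each row: "xyz": the shift along the tool's x, y, z in mm, a list of three; "rot": the turn, a rotation vector about the tool's x, y, z in rad, a list of three; "grip": the opening, from 0 (shut) to 1 (fully open). In form: {"xyz": [[x, y, z], ...], "rot": [[rx, ry, rz], ...], "grip": [grip, ...]}. A call has exactly 10 rows; each row is the pose to reach, as a shift and turn from the pose commanded when the call began, along the tool's axes at that moment; what a row does not reach only later rows make up. A row lasts 1/8 s, in which the tool goes at most 62.5 mm and 10.7 degrees, less where a joint would pass 70% of its speed; a pose out of reach is approached as far as the arm can. A call with a gripper value outside its range is refused whole. The fingers move at their own pace and stop on an object; the grip force is fixed at half the most. Time passes only in rows, so rows that repeat a pose let the fingers close, or fill a call up. It gives the time, the measured TCP pose, the force, the opening and the grip force at its end, in the units of the state.
- readout.get_obs(): the state, without advancing time (a new reading comes with each control period).
- vision.camera(name): name is "scene" or "top" or "wrist"; returns a dict with "color" (400x640x3 uint8, red, green, blue), "depth" (400x640 float32, m along the optical axis (not along the pixel's ray), 0 where there is no reading), "camera_matrix" (3x3 intrinsics, pixels), "extrinsics" (4x4, takes a point from camera to world coordinates); the wrist camera has in their place "hand_eye" (4x4, takes a point from camera to tool coordinates, whose origin is the TCP and whose axes are the flange's). Camera axes: x right, y down, z forward; pixel columns grow to the right and rows downward; lengths in m; the calibration is good to about 2 mm. A picture is of the moment at which its call begins: read the wrist's pose just before it.
- ctrl.hand_in(): hands the job in; it is judged then, once.
The state is a dict: "time_s": time; "q": joint angles; "dq": joint speeds; "joint_efforts": joint torques, N m; "eef_pos": TCP position; "eef_rot": TCP orientation; "wrist_force": force on the tool from outside, world axes, zero at the start; "torque": the same for the moment, N m; "opening": opening from 0.0 (shut) to 1.0 (fully open); "grasp_force": force on a finger pad.
Only numpy, scipy, OpenCV 4.12 (cv2) and the standard library are available. Lean on these libraries where they do the work, as an engineer would, in place of code of your own. Each camera call takes 0.05 s, during which the arm holds its last target. There are 200 camera calls.

### The job

Clear the straightedge off the drawing so that a glass pane can be laid there: press down the red lock button on its head and, keeping it down all the way, push the head along its rail to the left-hand end stop, as seen from the robot, then let the button come back up so that it stays locked there. Never drag the straightedge while it is locked. Leave the brushes, bottle and tub around the board where they are.

Things in the scene. Friction and masses are not known exactly. Their poses are not given: they have to be found in the camera images.
- board: Grey backlit drawing board, fixed flat on the bench, 290 (x) by 400 (y) mm, top 20 mm above the bench. Origin: centre of its underside. x points away from the robot, y left along the rail, z up; turned by up to 0.3 rad. A rail 40 mm wide, top 22 mm above the bench, runs along y at x = -122 mm; a black end stop, 36 mm high above the bench, stands at each of its ends.
- straightedge (a joint): How far the straightedge has slid from where it started, m: 0 at the start, grows along the board's +y (left); 0.15 to 0.27 at the left-hand stop. Button up: locked (1 mm of play; over 30 N to force it). Button down 2 mm or more: it slides freely (about 1.5 N). It catches again at the left-hand stop when the button comes up there. It cannot leave the rail.
- lock_button (a joint): Travel of the red lock button, in m: 0 up, 0.005 fully down. A spring pushes it up: about 4 N to start it, 7 N fully down.
- button_top (a point): Centre of the top of the red lock button, 34 (x) by 36 (y) mm, facing up, 41 mm above the bench when up; moves with head and button. Two dark shoulders of the head, 50 mm long in x, 14 mm wide, flank it, inner faces 23 mm to its left and right, tops 5 mm above the raised button: fingertips pressing the button stand between them and can push the head by them.
- blade_root (a point): Where the straightedge's clear ruler blade leaves its head, 27 mm along the board's +x from the centre of the button, 27 mm above the bench. The head is a dark block 54 (x) by 76 (y) mm with the button in its middle; the blade is 46 mm wide and ends 270 mm along +x from the button.
- left_stop (a point): Face of the left-hand end stop that the head comes to rest against, 28 mm above the bench; the centre of the button is then 38 mm from it along the rail. Its axes are the board's.
- head_left (a point): Left face of the straightedge's head, 28 mm above the bench: it meets the left-hand end stop.
- brush_pot: White pot, 72 mm wide, 95 mm high, with brushes up to 230 mm high, loose, right of the board. Origin: centre of its underside. To be left alone.
- medium_bottle: Small bottle with a blue cap, 38 mm wide, 100 mm high, loose, standing between the robot and the board. Origin: centre of its underside. To be left alone.
- paint_tub: White lidded tub, 64 mm wide, 45 mm high, loose, left of the board. Origin: centre of its underside. To be left alone.
- flat_brush: Flat brush, 186 mm long, 26 mm wide, 10 mm thick, lying on the bench between the robot and the board, its x axis along it. Loose; origin on its underside, at bench height, 85 mm from the handle's end. To be left alone.

How it is judged:
On the way, in this order (a step that is already met when the one before it is completed fails the run):
1. the lock button is pressed down while the straightedge still stands where it was (value of joint lock_button above 0.0025 m and distance of blade_root from where it was at the start of the episode below 0.02 m), for 0.1 s.
2. the straightedge is at the left-hand end stop with the button still held down (value of joint lock_button above 0.002 m and y of head_left in the frame of left_stop above -0.004 m), for 0.1 s.
At the end, for the whole second after the job is handed in: The straightedge rests within 4 mm of its left-hand end stop, the lock button is back up (within 1 mm) and the four loose things stand within 20 mm of where they were (y of head_left in the frame of left_stop above -0.004 m and value of joint lock_button below 0.001 m and velocity of joint straightedge between -0.005 and 0.005 m/s and distance of each of brush_pot, medium_bottle, paint_tub, flat_brush from where it was at the start of the episode below 0.02 m and angle between each of brush_pot, medium_bottle, paint_tub, flat_brush's own z axis and vertical below 0.2 rad); the robot touches nothing.
It fails at once if the straightedge was dragged with its lock button up, or the button was let go before the end stop was reached (value of joint lock_button below 0.001 m and value of joint straightedge above 0.008 m and y of head_left in the frame of left_stop below -0.008 m).
It fails at once if one of the loose things around the board was shifted, lifted or tipped (distance of any of brush_pot, medium_bottle, paint_tub, flat_brush from where it was at the start of the episode above 0.02 m or angle between any of brush_pot, medium_bottle, paint_tub, flat_brush's own z axis and vertical above 0.3 rad).
It also fails if it takes over 40 s, if anything falls off the work surface, if the arm or the gripper's body presses on something with over 40 N, if the wrist force passes 120 N, or if a joint passes its speed limit or range.

## Working session

There is one attempt and no reset: what is moved stays moved. The work goes in short steps, Python scripts to look and compute and a tool call to move; the robot and the scene stay as the last step left them, time stands still between calls to the robot, and variables do not carry over. Pictures are saved under pics/ and viewed, at most 10 in all, crops included, and the job is handed in when it is done.

Besides the shell and the picture viewer there is one more tool, called by a JSON object that holds its "op" and its "data", one argument or row to a line. play_rows: Moves the arm, as the interface text tells. Its arguments: {"type":"object","properties":{"xyz":{"type":"array","items":{"type":"array","items":{"type":"number"}}},"rot":{"type":"array","items":{"type":"array","items":{"type":"number"}}},"grip":{"type":"array","items":{"type":"number"}}},"required":["xyz","rot","grip"]}

```bash
mkdir -p pics; python3 - <<'E'
from bench import readout, vision, ctrl
import cv2
o=readout.get_obs(); print(o, ctrl.tips_ahead)
for n in("top","scene"):
    c=vision.camera(n); cv2.imwrite(f"pics/{n}0.png",c["color"][:,:,::-1]); print(c["camera_matrix"],c["extrinsics"])
E
```

```text
{'time_s': 0.0, 'q': array([-1.35330212e+00,  1.81538838e-01,  1.60800911e+00, -4.16197331e-05,
        1.35382060e+00, -2.06292629e-01]), 'dq': array([ 0.00025788,  0.00028949, -0.00020147,  0.00047252, -0.00049517,
        0.00037728]), 'joint_efforts': array([-9.84770813e-04, -4.44880879e+01, -3.51337516e+01, -3.62431147e-04,
        9.00631916e-03,  1.60565475e-05]), 'eef_pos': array([ 0.23634063, -0.52360309,  0.24938484]), 'eef_rot': array([-8.87821675e-04,  9.77633129e-01,  2.10315659e-01, -2.52908217e-05]), 'wrist_force': array([-0.12789178,  1.31252077,  0.70171376]), 'torque': array([ 0.01213061, -0.04147795,  0.01570149]), 'grasp_force': 0.0, 'opening': 0.9971593131734576} 0.019
[[424.15988999   0.         314.16817032]
 [  0.         424.15988999 200.16547415]
 [  0.           0.           1.        ]] [[ 0.01845071 -0.99225628  0.12282933  0.40529857]
 [-0.99968014 -0.01618288  0.01943547  0.00609491]
 [-0.01729724 -0.12314864 -0.99223748  1.01938872]
 [ 0.          0.          0.          1.        ]]
[[405.37397159   0.         309.78584743]
 [  0.         405.37397159 198.50795221]
 [  0.           0.           1.        ]] [[ 0.89820294  0.31947837 -0.30193551  0.84146214]
 [ 0.4393558  -0.67444603  0.59337091 -0.63147883]
 [-0.01407003 -0.66562461 -0.74615408  0.87287454]
 [ 0.          0.          0.          1.        ]]
```

View pics/top0.png

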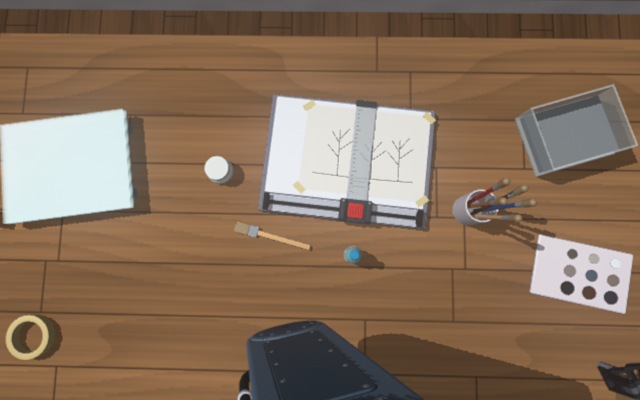

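View pics/scene0.png

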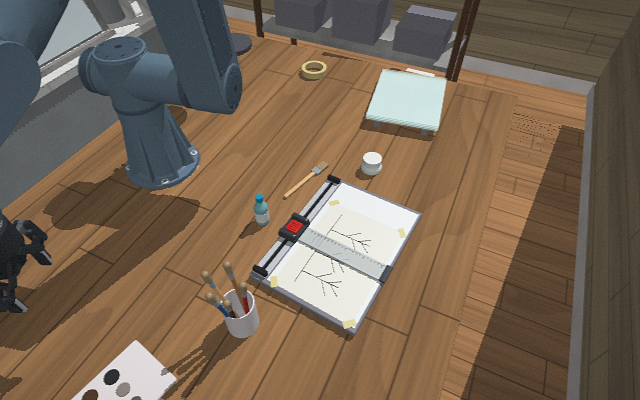

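The top view shows the red button at about (355,210), left stop (265,205), right stop (422,220), pot (468,208) with brushes reaching to the right, bottle (353,255), flat brush (235–310, 228–247) and tub (218,169). The scene view agrees with this.

```bash
cat > h.py <<'E'
import numpy as np, cv2
from scipy.spatial.transform import Rotation as R
from bench import readout, vision, ctrl
def ray(c,T,px,z):
    d=T[:3,:3]@np.linalg.inv(c["camera_matrix"])@np.array([px[0],px[1],1.])
    return T[:3,3]+d*(z-T[2,3])/d[2]
def red(c):
    h=cv2.cvtColor(c["color"],cv2.COLOR_RGB2HSV)
    m=(((h[...,0]<8)|(h[...,0]>172))&(h[...,1]>170)&(h[...,2]>110)).astype(np.uint8)
    cs,_=cv2.findContours(m,cv2.RETR_EXTERNAL,cv2.CHAIN_APPROX_NONE)
    return max(cs,key=cv2.contourArea)
def rot(o): return R.from_quat(np.roll(o["eef_rot"],-1)).as_matrix()
E
python3 - <<'E'
from h import *
for n in("top","scene"):
    c=vision.camera(n);k=red(c);(p,s,a)=cv2.minAreaRect(k);print(n,p,s,a,cv2.contourArea(k),ray(c,c["extrinsics"],p,.041))
    if n=="top":
        for nm,px,z in [("Lstop",(265,204),.036),("Rstop",(422,219),.036),("pot",(468,208),.095),("brush tips",(530,204),.2),("bottle",(353,255),.1),("tub",(218,169),.045)]: print(nm,ray(c,c["extrinsics"],px,z))
        cv2.imwrite("pics/crop.png",cv2.resize(c["color"][180:270,225:505,::-1],None,fx=2.8,fy=2.8,interpolation=cv2.INTER_CUBIC))
o=readout.get_obs();print(rot(o))
E
```

```text
top (483.0000305175781, 193.5) (1.695996642112732, 18.337963104248047) 57.9946174621582 9.5 [ 0.54831692 -0.3649962   0.041     ]
Lstop [0.51612212 0.14018101 0.036     ]
Rstop [ 0.48719945 -0.22493475  0.036     ]
pot [ 0.50800371 -0.311111    0.095     ]
brush tips [ 0.50606938 -0.39404735  0.2       ]
bottle [ 0.4018765  -0.06144494  0.1       ]
tub [0.59589714 0.25214122 0.045     ]
scene (293.8999938964844, 226.20001220703125) (13.416407585144043, 12.074766159057617) 26.56505012512207 128.5 [ 0.5098892  -0.07405834  0.041     ]
[[ 9.11528590e-01  4.11236655e-01 -2.08538169e-04]
 [ 4.11236634e-01 -9.11528004e-01  1.06222759e-03]
 [ 2.46738542e-04 -1.05400935e-03 -9.99999414e-01]]
```

View pics/crop.png

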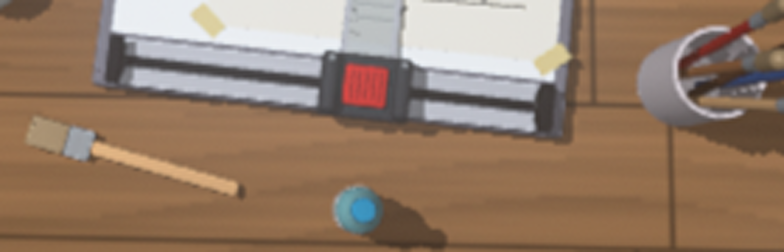

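The crop shows stops at about (266.4,200) and (419.6,218) and the button at (355.7,210.7) in full-image pixels. The rail is turned by about -0.1 rad.

```bash
python3 - <<'E'
from h import *
c=vision.camera("top");T=c["extrinsics"]
L=ray(c,T,(266.4,200),.036);Rr=ray(c,T,(419.6,217.9),.036);b=ray(c,T,(355.7,210.7),.041)
d=(L-Rr)[:2];print(L,Rr,b,np.hypot(*d),np.arctan2(-d[0],d[1]))
o=readout.get_obs();M=rot(o);print("shift mm",1000*M.T@(np.array([b[0],b[1],.17])-o["eef_pos"]))
w=vision.camera("wrist");print(w["hand_eye"])
print("tool x yaw",np.arctan2(M[1,0],M[0,0]))
E
```

```text
[0.5255988  0.13720534 0.036     ] [ 0.48965735 -0.21943667  0.036     ] [ 0.50342506 -0.0712846   0.041     ] 0.35844847417515735 -0.10043830032857975
shift mm [ 429.50747433 -302.6972465    80.17953164]
[[ 5.91129577e-04 -9.61281217e-01 -2.75568634e-01  7.01654018e-02]
 [ 9.99999765e-01  6.63547052e-04 -1.69561676e-04  1.32510397e-03]
 [ 3.45849209e-04 -2.75568469e-01  9.61281384e-01 -1.23859872e-01]
 [ 0.00000000e+00  0.00000000e+00  0.00000000e+00  1.00000000e+00]]
tool x yaw 0.4238445196975625
```

{"op": "play_rows", "data": {
  "xyz": [
    [43,-30,0],
    [86,-60,0],
    [129,-91,0],
    [172,-121,0],
    [215,-151,0],
    [258,-181,0],
    [301,-212,10],
    [344,-242,20],
    [387,-272,40],
    [430,-303,60]
  ],
  "rot": [
    [0,0,0.05],
    [0,0,0.1],
    [0,0,0.16],
    [0,0,0.21],
    [0,0,0.26],
    [0,0,0.31],
    [0,0,0.37],
    [0,0,0.42],
    [0,0,0.47],
    [0,0,0.524]
  ],
  "grip": [0,0,0,0,0,0,0,0,0,0]
}}

```text
time_s: 1.55
eef_pos: [0.5048, -0.0696, 0.1901]
eef_rot: [0.0, 0.999, -0.051, 0.001]
wrist_force: [1.1, -0.1, 0.1]
opening: -0.0
grasp_force: 0.0
```

```bash
cat > look.py <<'E'
from h import *
import sys
o=readout.get_obs();M=rot(o);w=vision.camera("wrist")
T=np.eye(4);T[:3,:3]=M;T[:3,3]=o["eef_pos"];T=T@w["hand_eye"]
cv2.imwrite(sys.argv[1],w["color"][:,:,::-1])
print(o["time_s"],o["eef_pos"],o["opening"],o["wrist_force"],"yaw",np.arctan2(M[1,0],M[0,0]),"q",o["q"])
k=red(w);p,s,a=cv2.minAreaRect(k);b=ray(w,T,p,.041)
print("red",p,s,a,b,"yaws",[np.arctan2(*(e[1::-1])) for e in np.diff([ray(w,T,q,.041) for q in cv2.boxPoints((p,s,a))],axis=0)])
print("tool shift mm",1000*M.T@(np.array([b[0],b[1],.07])-o["eef_pos"]))
E
python3 look.py pics/w1.png
```

```text
1.55 [ 0.50477629 -0.06960559  0.19013197] -0.0002606286711915592 [ 1.14985265 -0.07012823  0.14573824] yaw -0.10192791818449153 q [-3.70284201e-01  9.81158489e-02  1.82868971e+00 -6.90458346e-05
  1.21348730e+00  1.30246440e+00]
red (319.0, 198.0) (22.0, 32.0) 90.0 [ 0.50201695 -0.07067253  0.041     ] yaws [np.float64(-1.6722930279896564), np.float64(3.056133788122224), np.float64(1.4692400305127369)]
tool shift mm [ -2.78495487   1.29327257 120.12915361]
```

View pics/w1.png

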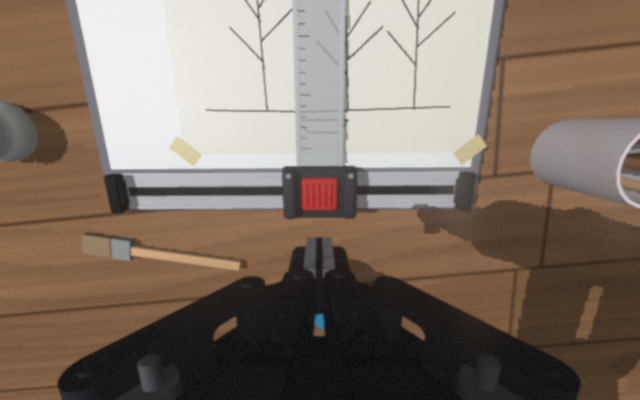

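The wrist view shows the button centred at about (320,194). The fingers at (319,240) are aligned with it, and about 155 mm of rail lies free to the left stop (128,190).

{"op": "play_rows", "data": {
  "xyz": [
    [0,1,30],
    [0,1,60],
    [0,1,85],
    [0,1,100],
    [0,1,110],
    [0,1,117],
    [0,1,121],
    [0,1,123],
    [0,1,124],
    [0,1,124]
  ],
  "rot": [
    [0,0,0],
    [0,0,0],
    [0,0,0],
    [0,0,0],
    [0,0,0],
    [0,0,0],
    [0,0,0],
    [0,0,0],
    [0,0,0],
    [0,0,0]
  ],
  "grip": [0,0,0,0,0,0,0,0,0,0]
}}

```text
time_s: 2.85
eef_pos: [0.5039, -0.0722, 0.0665]
eef_rot: [0.0, 0.999, -0.05, 0.0]
wrist_force: [0.5, -0.1, -0.7]
opening: 0.0
grasp_force: 0.0
```

```bash
python3 look.py pics/w2.png
```

```text
2.85 [ 0.50390758 -0.07218591  0.06652926] 0.00013593668676450016 [ 0.51585654 -0.10398699 -0.6928066 ] yaw -0.10019744370935503 q [-3.75808865e-01  2.88317741e-01  1.89856880e+00 -5.80708648e-06
  9.54250189e-01  1.29518829e+00]
red (314.93206787109375, 242.437744140625) (48.736568450927734, 59.85649490356445) 87.51044464111328 [ 0.50802987 -0.07137374  0.041     ] yaws [np.float64(-1.6246391552473611), np.float64(3.1075844827910712), np.float64(1.5192979614190791)]
tool shift mm [ 4.02189303 -1.22000705 -3.4691337 ]
```

View pics/w2.png

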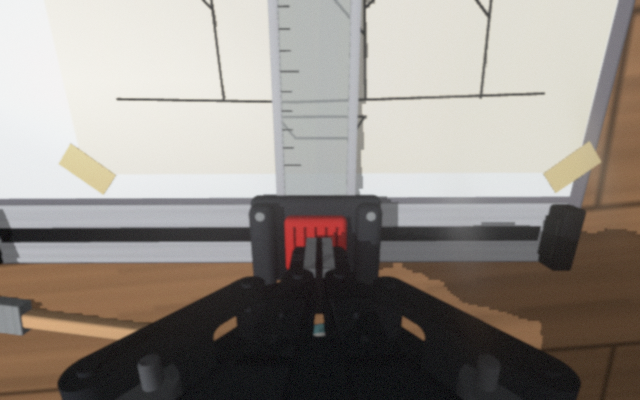

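The fingertips (302–335, 240) stand centred between the shoulders (277/357), over the red button. Now I press.

{"op": "play_rows", "data": {
  "xyz": [
    [0,0,4],
    [0,0,7],
    [0,0,8],
    [0,0,9],
    [0,0,10],
    [0,0,11],
    [0,0,11],
    [0,0,11],
    [0,0,11],
    [0,0,11]
  ],
  "rot": [
    [0,0,0],
    [0,0,0],
    [0,0,0],
    [0,0,0],
    [0,0,0],
    [0,0,0],
    [0,0,0],
    [0,0,0],
    [0,0,0],
    [0,0,0]
  ],
  "grip": [0,0,0,0,0,0,0,0,0,0]
}}

```text
time_s: 4.15
eef_pos: [0.5037, -0.0721, 0.0557]
eef_rot: [0.0, 0.999, -0.05, -0.0]
wrist_force: [-2.1, 1.2, 6.4]
opening: -0.001
grasp_force: 3.2
```

{"op": "play_rows", "data": {
  "xyz": [
    [0,0,0.7],
    [0,-4,0.7],
    [0,-8,0.7],
    [0,-14,0.7],
    [0,-24,0.7],
    [0,-36,0.7],
    [0,-48,0.7],
    [0,-58,0.7],
    [0,-64,0.7],
    [0,-65,0.7]
  ],
  "rot": [
    [0,0,0],
    [0,0,0],
    [0,0,0],
    [0,0,0],
    [0,0,0],
    [0,0,0],
    [0,0,0],
    [0,0,0],
    [0,0,0],
    [0,0,0]
  ],
  "grip": [0,0,0,0,0,0,0,0,0,0]
}}

```text
time_s: 5.4
eef_pos: [0.5101, -0.0072, 0.055]
eef_rot: [0.0, 0.999, -0.05, -0.0]
wrist_force: [-3.7, -1.2, 7.3]
opening: 0.004
grasp_force: 3.8
```

```bash
python3 look.py pics/w3.png
```

```text
5.4 [ 0.5100899  -0.00719935  0.05500402] 0.003532981366216093 [-3.717317   -1.17165435  7.25670322] yaw -0.09938072846752481 q [-2.46864198e-01  3.12144236e-01  1.89778077e+00 -5.53464889e-04
  9.32106517e-01  1.42364281e+00]
red (315.41650390625, 246.6628875732422) (46.04336929321289, 60.89167404174805) 87.39744567871094 [ 0.51684546 -0.0070634   0.041     ] yaws [np.float64(-1.6215439986890625), np.float64(3.1110765820700177), np.float64(1.522350905010204)]
tool shift mm [  6.70125053  -0.79992362 -14.99962664]
```

View pics/w3.png

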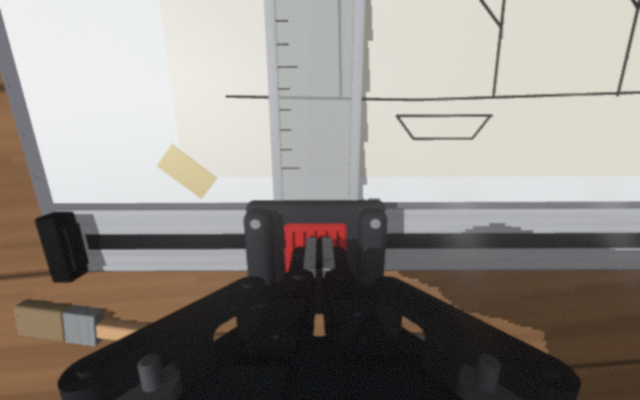

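The blade and head follow the fingers. The left stop's face is at about (85,245) and the head's edge at (246,245), so roughly 95 mm is left.

{"op": "play_rows", "data": {
  "xyz": [
    [0,-4,0],
    [0,-12,0],
    [0,-24,0],
    [0,-36,0],
    [0,-48,0],
    [0,-60,0],
    [0,-70,0],
    [0,-77,0],
    [0,-80,0],
    [0,-80,0]
  ],
  "rot": [
    [0,0,0],
    [0,0,0],
    [0,0,0],
    [0,0,0],
    [0,0,0],
    [0,0,0],
    [0,0,0],
    [0,0,0],
    [0,0,0],
    [0,0,0]
  ],
  "grip": [0,0,0,0,0,0,0,0,0,0]
}}

```text
time_s: 6.7
eef_pos: [0.5178, 0.0727, 0.055]
eef_rot: [-0.0, 0.999, -0.05, -0.001]
wrist_force: [-4.0, 1.7, 8.1]
opening: -0.002
grasp_force: 4.3
```

{"op": "play_rows", "data": {
  "xyz": [
    [0,-2,0],
    [0,-4,0],
    [0,-6,0],
    [0,-8,0],
    [0,-10,0],
    [0,-12,0],
    [0,-14,0],
    [0,-15,0],
    [0,-16,0],
    [0,-16,0]
  ],
  "rot": [
    [0,0,0],
    [0,0,0],
    [0,0,0],
    [0,0,0],
    [0,0,0],
    [0,0,0],
    [0,0,0],
    [0,0,0],
    [0,0,0],
    [0,0,0]
  ],
  "grip": [0,0,0,0,0,0,0,0,0,0]
}}

```text
time_s: 7.95
eef_pos: [0.5193, 0.0882, 0.055]
eef_rot: [0.0, 0.999, -0.05, -0.001]
wrist_force: [-4.0, 0.3, 8.9]
opening: 0.0
grasp_force: 4.4
```

```bash
python3 look.py pics/w4.png
```

```text
7.95 [0.51933082 0.08818567 0.05500455] 0.00014370679907913336 [-3.95871692  0.29626832  8.91604822] yaw -0.09988451743836113 q [-5.72609444e-02  3.43058660e-01  1.85489676e+00 -1.55256701e-04
  9.44898669e-01  1.61351082e+00]
red (315.0783386230469, 246.80093383789062) (45.91314697265625, 61.3333625793457) 87.51044464111328 [0.52601613 0.08851004 0.041     ] yaws [np.float64(-1.6240510286951544), np.float64(3.1086987521733955), np.float64(1.5197786506088713)]
tool shift mm [  6.60081667  -0.98670749 -15.00392487]
```

View pics/w4.png

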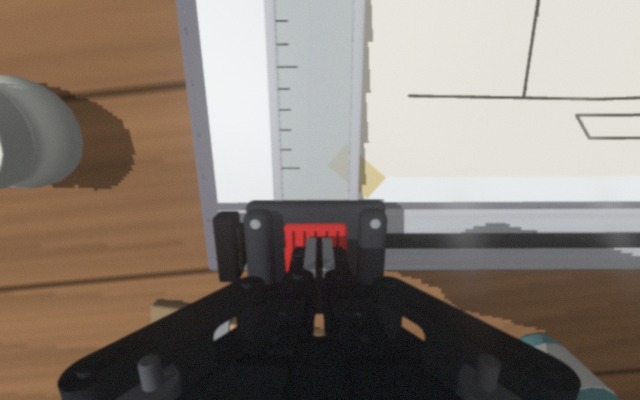

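The head's edge (246) is almost at the stop (243). I'll keep creeping until the side force shows the shoulder pressed against the stop.

{"op": "play_rows", "data": {
  "xyz": [
    [0,-1,0],
    [0,-2,0],
    [0,-3,0],
    [0,-4,0],
    [0,-5,0],
    [0,-6,0],
    [0,-7,0],
    [0,-8,0],
    [0,-8,0],
    [0,-8,0]
  ],
  "rot": [
    [0,0,0],
    [0,0,0],
    [0,0,0],
    [0,0,0],
    [0,0,0],
    [0,0,0],
    [0,0,0],
    [0,0,0],
    [0,0,0],
    [0,0,0]
  ],
  "grip": [0,0,0,0,0,0,0,0,0,0]
}}

```text
time_s: 9.25
eef_pos: [0.5212, 0.0952, 0.0552]
eef_rot: [0.001, 0.999, -0.05, 0.001]
wrist_force: [-1.8, -4.4, 6.4]
opening: 0.002
grasp_force: 3.3
```

```bash
python3 look.py pics/w5.png
```

```text
9.25 [0.52123163 0.09518411 0.05524995] 0.002289506209546361 [-1.83952365 -4.40146051  6.40739449] yaw -0.10000619322344981 q [-4.27781281e-02  3.47168449e-01  1.84845781e+00 -1.69696801e-03
  9.44917131e-01  1.62901851e+00]
red (318.765625, 232.8955535888672) (22.954425811767578, 62.19247055053711) 77.15229034423828 [0.5355696 0.0927514 0.041    ] yaws [np.float64(-1.433555579114866), np.float64(-3.001958819129981), np.float64(1.7135803116349564)]
tool shift mm [ 14.52582377   1.00840371 -14.73238077]
```

View pics/w5.png

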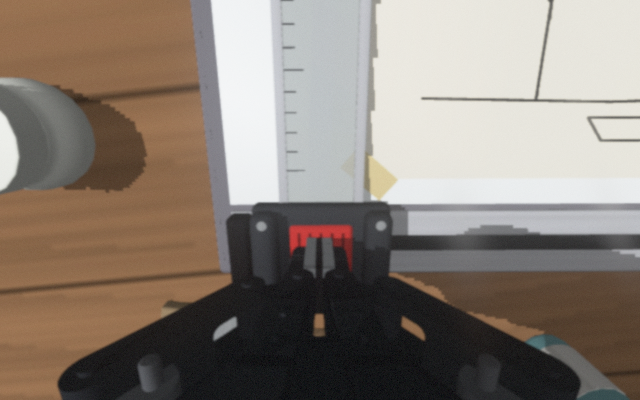

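The head now touches the stop (both edges at about 251), and the fingers have begun sliding on the button. I'll push a little more to seat it firmly.

{"op": "play_rows", "data": {
  "xyz": [
    [0,-1,0.2],
    [0,-2,0.2],
    [0,-3,0.2],
    [0,-4,0.2],
    [0,-4.5,0.2],
    [0,-5,0.2],
    [0,-5,0.2],
    [0,-5,0.2],
    [0,-5,0.2],
    [0,-5,0.2]
  ],
  "rot": [
    [0,0,0],
    [0,0,0],
    [0,0,0],
    [0,0,0],
    [0,0,0],
    [0,0,0],
    [0,0,0],
    [0,0,0],
    [0,0,0],
    [0,0,0]
  ],
  "grip": [0,0,0,0,0,0,0,0,0,0]
}}

```text
time_s: 10.55
eef_pos: [0.5222, 0.1001, 0.0553]
eef_rot: [0.001, 0.999, -0.05, 0.001]
wrist_force: [-0.3, -4.1, 5.9]
opening: -0.001
grasp_force: 3.3
```

The side force is steady at 4 N, against about 1.5 N when it slides freely, so the head is seated. I release straight up.

{"op": "play_rows", "data": {
  "xyz": [
    [0,0,-3],
    [0,0,-6],
    [0,0,-10],
    [0,0,-18],
    [0,0,-35],
    [0,0,-60],
    [0,0,-90],
    [0,0,-120],
    [0,0,-135],
    [0,0,-135]
  ],
  "rot": [
    [0,0,0],
    [0,0,0],
    [0,0,0],
    [0,0,0],
    [0,0,0],
    [0,0,0],
    [0,0,0],
    [0,0,0],
    [0,0,0],
    [0,0,0]
  ],
  "grip": [0,0,0,0,0,0,0,0,0,0]
}}

```text
time_s: 11.8
eef_pos: [0.5219, 0.1011, 0.1908]
eef_rot: [-0.0, 0.999, -0.05, 0.001]
wrist_force: [0.3, -0.4, -0.3]
opening: -0.004
grasp_force: 0.0
```

```bash
python3 look.py pics/w6.png
```

```text
11.8 [0.5218541  0.10108249 0.19077377] -0.0036461079537936183 [ 0.26519566 -0.41739667 -0.28467337] yaw -0.10005870728000103 q [-3.21602098e-02  1.44924241e-01  1.77498325e+00  3.64616499e-05
  1.21890846e+00  1.63868200e+00]
red (325.5, 196.0) (33.0, 26.0) 0.0 [0.52058318 0.09339378 0.041     ] yaws [np.float64(-0.10887774761186333), np.float64(-1.6702789029231981), np.float64(3.0647008469830452)]
tool shift mm [ -0.83082364   7.80408277 120.77020188]
```

View pics/w6.png

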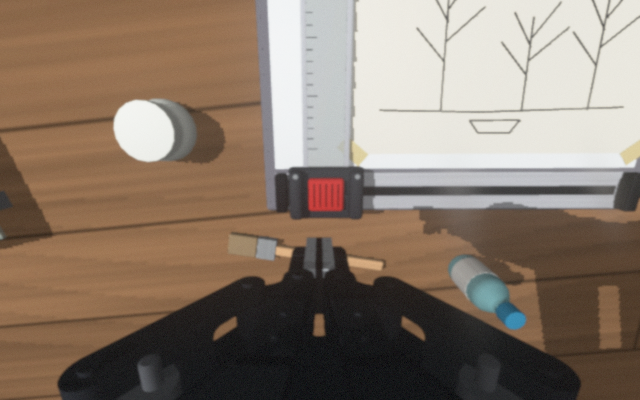

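The head (289–363, 193) sits against the left stop (276–288). The button is up, and the bottle, brush and tub are standing or lying undisturbed.

```bash
python3 -c "
from bench import ctrl; print(ctrl.hand_in())"
```

```text
the job is handed in; nothing more can be done
None
```

The job is handed in: the straightedge head was pushed to the left-hand stop with the button held down, then released and left there with the button up; in the last wrist view the bottle, tub and flat brush looked undisturbed (the pot was out of view), and no verdict was returned.

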